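# Pin the pressure pot and hold its bayonet lid at the half-way vent mark

### The job

Drop the red-knobbed pin down through the fork and the pot's lug until its head sits home, so that the pot cannot turn; then set the lid on the pot with its two lugs down through the notches of the rim and turn it clockwise to the yellow half-way marks, never on into the lock click at the red marks. The pot is still to be vented, so finish while holding the lid: stay gripping it there, fully down and level, and do not let go. Leave the other pins and the things lying about on the bench where they are.

Things in the scene. Friction and masses are not known exactly. Their poses are not given: they have to be found in the camera images.
- stand: Fixed grey pot stand: round base plate 120 mm across, 10 mm thick, under the pot; on its +x side an upright clevis fork, 40 mm wide, 105 mm tall, its two level tines (8 mm thick, 12 mm apart) holding the pot's lug between them. Origin: on the pot's axis at the bench top, z up, +x towards the fork.
- fork_hole (a point): Centre of the pin hole at the top face of the fork's upper tine, 105 mm above the bench, 86 mm from the pot's axis along the stand's +x; axes as the stand's. The hole is 14.5 mm wide, vertical, and runs on in line through upper tine, lug and lower tine, 28 mm in all; below it is free. The tine is 40 mm wide (along y).
- pot (a joint): Angle (rad, counterclockwise from above) by which the steel pot is turned in its stand; 0 at the start, when lug and fork holes are in line. It drags at about 0.15 N m: unpinned it can turn with the lid, pinned it has only about 0.03 rad of play.
- pot_mouth (a point): Centre of the pot's mouth, level with the top of the rim flange (104 mm across, 6 mm thick, 135 mm above the bench); axes as the pot's (z up, +x to its lug and the fork). Mouth 60 mm wide, with two notches 15 mm wide, out to 40 mm from the axis, on +x and -x (black marks). Yellow marks lie 45 degrees clockwise of the notches seen from above, red marks 90 degrees.
- lid: Loose aluminium bayonet lid, 0.28 kg, 56 mm tall, upright. Origin: centre of underside. Plug 57 mm wide, 16 mm tall, two lugs at its foot on +x and -x (10 mm wide, 7 tall, out to 37 mm from the axis); disc 88 mm across, 16 to 24 mm up, black pointers on +x and -x; black grip bar along x, 64 mm long, 14 mm thick (y), 24 to 56 mm up. Half a turn makes no difference.
- lid_seat (a point): Centre of the underside of the lid's disc, 16 mm above the lid's origin, axes as the lid's. Meets pot_mouth when the lid is fully down (1.5 mm play). Its lugs then run under the flange, clockwise only: freely to 0.785 rad (yellow marks; nothing stops it there), against two spring plungers from about 1.1 rad, clicking into the lock near 1.57 rad (red marks).
- rack: Fixed wooden pin block 142 x 50 x 60 mm (x, y, z), origin centre of its underside. Three holes in a row along its x, 44 mm apart, 13.5 mm wide; each holds a pin upright with its collar on the block's top.
- pin: The loose steel pin with the red knob, about 0.07 kg, 70 mm long, upright in the block. Origin: centre of its pointed foot, z up towards the knob. Shaft 12 mm in diameter and 46 mm long, its first 8 mm tapering from 6 to 12 mm; then collar 24 mm in diameter, 4 mm thick; then knob 20 mm in diameter, 20 mm tall (from 50 to 70 mm).
- pin_head (a point): Centre of the underside of the red pin's collar, 46 mm above its foot; it meets fork_hole when the pin is home.
- pin_black: Same pin with a black knob, in the same block; not wanted.
- pin_blue: Same pin with a blue knob, in the same block; not wanted.
- cartridge: White sealant cartridge with a blue band standing on the bench, 49 mm in diameter, 225 mm tall; origin centre of its underside. Leave alone.
- tape: Grey roll of tape lying flat, 90 mm across, 24 mm high; origin centre of its underside. Leave alone.
- wrench: Steel wrench lying on the bench, 160 mm long along its x. Leave alone.
- grease_tin: Tin with a yellow label, 70 mm in diameter, 75 mm tall; origin centre of its underside. Leave alone.
Not all that is in view belongs to the job. What is shaped like the lid but pink is not meant.

How it is judged (in metres and radians):
On the way, in this order (a step that is already met when the one before it is completed fails the run):
1. the red-knobbed pin is home in the fork, its head down on the upper tine (z of pin_head in the frame of fork_hole between -0.003 and 0.003 m and horizontal distance between pin_head and fork_hole below 0.004 m and angle between pin's own z axis and vertical below 0.12 rad), for 0.2 s.
2. the lid is down on the rim with its lugs through the notches, not yet turned (z of lid_seat in the frame of pot_mouth below 0.004 m and horizontal distance between lid_seat and pot_mouth below 0.005 m and angle between the x axis of lid and the x axis of pot_mouth, either way round below 0.4 rad), for 0.1 s.
At the end, for the whole second after the job is handed in: Lid held by the fingers (over 3 N), at rest, fully down (3.5 mm), centred (4 mm), level (0.08 rad), turned 0.785 +- 0.2 rad from the notches; red pin home in the fork (3 mm deep, 4 mm sideways, upright to 0.12 rad), not touched; pot within 0.06 rad of its start (all of step 1 and z of lid_seat in the frame of pot_mouth between -0.003 and 0.0035 m and horizontal distance between lid_seat and pot_mouth below 0.004 m and angle between lid's own z axis and vertical below 0.08 rad and angle between the x axis of lid and the x axis of pot_mouth, either way round between 0.585 and 0.985 rad and contact force between the fingers and lid above 3 N and angular speed of lid below 0.15 rad/s and contact force between each of the arm, the fingers and pin below 0.5 N and value of joint pot between -0.06 and 0.06 rad); the arm keeps its last pose, push and grip.
It fails at once if the lid is turned on into the lock click (past 1.3 rad) (z of lid_seat in the frame of pot_mouth below 0.005 m and horizontal distance between lid_seat and pot_mouth below 0.008 m and angle between the x axis of lid and the x axis of pot_mouth, either way round above 1.3 rad).
It fails at once if one of the other pins is pulled out or shifted by more than 20 mm (distance of any of pin_black, pin_blue from where it was at the start of the episode above 0.02 m).
It fails at once if a thing lying on the bench is shifted by more than 30 mm or knocked over (distance of any of cartridge, tape, wrench, grease_tin from where it was at the start of the episode above 0.03 m or angle between any of cartridge, grease_tin's own z axis and vertical above 0.5 rad).
It also fails if it takes over 61 s, if anything falls off the work surface, if the arm or the gripper's body presses on something with over 40 N, if the wrist force passes 120 N, or if a joint passes its speed limit or range.

### The arm

A 7-joint arm with a two-finger parallel gripper is mounted at the origin on the work surface. World frame = base frame: x ahead of the robot, y to its left, z up, the work surface at z = 0. Lengths are in mm, angles in rad, forces in N, time in s.
With the tool pointing down it reaches from about 425 to 825 mm from the base axis. Payload 3.6 kg.
Tool frame: the origin (TCP) lies at the very end of the fingers, on their centre line; the grasp point (between the pads) lies ctrl.grasp_offset behind it (ctrl.grasp_offset is the distance from the TCP to the grasp point, in mm); z points along the fingers, y is the line along which they close (so a half turn about z gives the same grasp; the last joint's range is limited). The gripper opens to 85 mm and grips with 20 to 120 N. Pads are 22 mm wide; open, the fingers measure 114 mm over their backs; the gripper's body (76 mm by 85 mm) begins 54 mm behind the grasp point. The pads swing forward as they close: fully open they stand 13 mm farther back than shut.
Start: joints at [1.123, 0.615, -0.013, 1.423, 0.008, 1.103, -0.04], TCP at [266.12, -592.995, 231.297] pointing down, gripper open.
Joint ranges: [-3.12, 3.12], [-0.3, 2.06], [-1.34, 1.32], [0.26, 2.42], [-1.36, 4.5], [0.01, 1.98], [-2.84, 2.84]. Speed limits (rad/s): [2.79, 2.79, 3.14, 3.14, 3.14, 3.14, 3.14].

### API

Orientations are given as a rotation vector (axis times angle).
In Python, from workcell import ctrl gives the robot as it stands. The module is installed in compiled form; this text tells all that it offers.
- The arm moves only by the shell command python3 -m inch 'ROWS' [FORCE]. ROWS is JSON, a list that holds one entry, the list of rows, each a list of 7 numbers: the turn, a rotation vector about the tool's x, y, z in rad, then the shift along the tool's x, y, z in m, then the opening, from -1 (shut) to 1 (fully open). In form: [[[rx, ry, rz, dx, dy, dz, gripper], ...]]. A call has 1 to 5 rows; each row shifts and turns the commanded pose from where the row before left it, along the tool's axes as they then stand; what a row does not reach is not made up. A row lasts 1/10 s, in which the tool goes at most 50 mm and 8.59 degrees, less where a joint would pass 70% of its speed; a pose out of reach is approached as far as the arm can. A call is refused whole if a number of a shift passes 0.05 or a number of a turn 0.15, either way. A call with a gripper value outside its range is refused whole. The fingers move at their own pace and stop on an object; FORCE is the grip in N (left out, the last holds). Time passes only in rows, so rows that do not move let the fingers close. It gives the time, the measured TCP pose, the force, the opening and the grip force at its end, in the units of the state.
- ctrl.get_state(): the state, without advancing time (a new reading comes with each control period).
- ctrl.get_image(name): name is "side" or "top" or "wrist"; returns a dict with "color" (420x560x3 uint8, blue, green, red), "fov_y" (degrees; the focal length in pixels is half the picture's height over the tangent of half this angle, whatever the lens; pixels are square), "cx", "cy" (the principal point, pixels), "extrinsics" (4x4, takes a point from world to camera coordinates); the wrist camera has in their place "tool_from_camera" (4x4, takes a point from camera to tool coordinates, whose origin is the TCP and whose axes are the flange's). Camera axes: x right, y up, looking along -z (the intrinsics and any distortion apply to the point x, -y, -z); pixel columns grow to the right and rows downward; lengths in mm; the calibration is good to about 2 mm. A picture is of the moment at which its call begins: read the wrist's pose just before it. There is no depth.
- ctrl.hand_in(): hands the job in; it is judged then, once.
The state is a dict: "time_s": time; "q": joint angles; "dq": joint speeds; "joint_torque": joint torques, N m; "eef_pos": TCP position; "tcp_rot": TCP orientation; "wrist_force": force on the tool from outside, world axes, zero at the start; "wrist_torque": the same for the moment, N m; "gripper_width": opening from 0.0 (shut) to 1.0 (fully open); "gripper_force": force on a finger pad.
Only numpy, scipy, OpenCV 4.12 (cv2) and the standard library are available. Lean on these libraries where they do the work, as an engineer would, in place of code of your own. Each camera call takes 0.05 s, during which the arm holds its last target. There are 200 camera calls.

## Working session

There is one attempt and no reset: what is moved stays moved. The work goes in short steps, Python scripts to look and compute and a shell command to move; the robot and the scene stay as the last step left them, time stands still between calls to the robot, and variables do not carry over. Pictures are saved under pics/ and viewed, at most 10 in all, crops included, and the job is handed in when it is done.

```bash
mkdir -p pics; cat > h.py <<'E'
import numpy as np, cv2, sys
from scipy.spatial.transform import Rotation as R
from workcell import ctrl
def cam(name):
    s=ctrl.get_state(); im=ctrl.get_image(name); 
    f=210/np.tan(np.radians(im['fov_y'])/2)
    if 'extrinsics' in im: E=np.array(im['extrinsics']); C=np.linalg.inv(E)
    else:
        T=np.eye(4);T[:3,:3]=R.from_rotvec(s['tcp_rot']).as_matrix();T[:3,3]=s['eef_pos']
        C=T@np.array(im['tool_from_camera'])
    return im,f,C
def save(name,fn):
    im,f,C=cam(name); cv2.imwrite('pics/'+fn+'.png',im['color'])
    np.savez('pics/'+fn+'.npz',f=f,C=C,cx=im['cx'],cy=im['cy']); return {k:v for k,v in im.items() if k!='color'}
def px(fn,u,v,z):
    d=np.load('pics/'+fn+'.npz');C=d['C'];r=C[:3,:3]@np.array([(u-d['cx'])/d['f'],-(v-d['cy'])/d['f'],-1]);o=C[:3,3]
    return (o+r*(z-o[2])/r[2]).round(1)
def proj(fn,p):
    d=np.load('pics/'+fn+'.npz');c=np.linalg.inv(d['C'])@np.append(p,1)
    return (np.array([d['cx']+d['f']*c[0]/-c[2], d['cy']-d['f']*c[1]/-c[2]])).round(1)
E
python3 - <<'E'
from h import *
for n in('top','side','wrist'): print(save(n,n+'0'))
s=ctrl.get_state();print(s,ctrl.grasp_offset);print(R.from_rotvec(s['tcp_rot']).as_matrix().round(3))
E
```

```text
{'fov_y': 44.598244185760215, 'cx': 277.88412352873706, 'cy': 206.25641625729446, 'extrinsics': array([[ 4.22229235e-03, -9.99987865e-01,  2.53801033e-03,
        -5.52444224e+00],
       [ 9.93559844e-01,  4.48250777e-03,  1.13219889e-01,
        -4.99629255e+02],
       [-1.13229892e-01,  2.04361768e-03,  9.93566714e-01,
        -1.63225037e+03],
       [ 0.00000000e+00,  0.00000000e+00,  0.00000000e+00,
         1.00000000e+00]])}
{'fov_y': 42.00817694146, 'cx': 283.1753553778015, 'cy': 202.36097511257347, 'extrinsics': array([[ 9.45985360e-01, -3.24202891e-01,  2.04563673e-03,
        -4.58200975e+02],
       [ 2.53366912e-01,  7.43201660e-01,  6.19238646e-01,
        -1.88459926e+02],
       [-2.02279280e-01, -5.85272397e-01,  7.85200175e-01,
        -1.35416147e+03],
       [ 0.00000000e+00,  0.00000000e+00,  0.00000000e+00,
         1.00000000e+00]])}
{'fov_y': 60.80356839352445, 'cx': 287.3137442515612, 'cy': 205.1767039930159, 'tool_from_camera': array([[-7.00666612e-04,  9.57432556e-01,  2.88656215e-01,
         7.50232228e+01],
       [ 9.99999576e-01,  4.98550105e-04,  7.
[... 318 characters left out ...]
339612, -0.04040147]), 'dq': array([ 0.00135792, -0.00408341,  0.00012679, -0.00277257, -0.00065077,
       -0.00077416,  0.00064655]), 'joint_torque': array([ 2.36442138e-04, -4.69659340e+01,  2.59451447e-01, -1.71252018e+01,
        1.00518489e-02,  7.10726061e-03, -1.20435278e-06]), 'eef_pos': array([ 265.86958245, -592.48098425,  230.37406398]), 'tcp_rot': array([-3.07001921e+00, -6.57315785e-01,  7.12976812e-04]), 'wrist_force': array([ 0.58730602, -0.24002331, -0.33663748]), 'wrist_torque': array([ 0.02983727, -0.01477071, -0.00493591]), 'gripper_force': 0.0, 'gripper_width': 0.9967132948975349} 18.700000000000003
[[ 0.912  0.409 -0.001]
 [ 0.409 -0.912  0.002]
 [-0.    -0.002 -1.   ]]
```

View pics/top0.png

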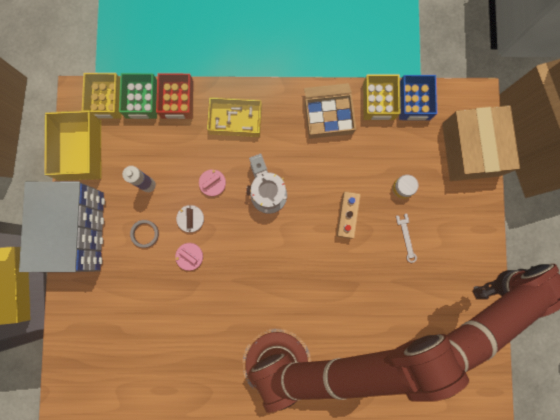

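View pics/side0.png

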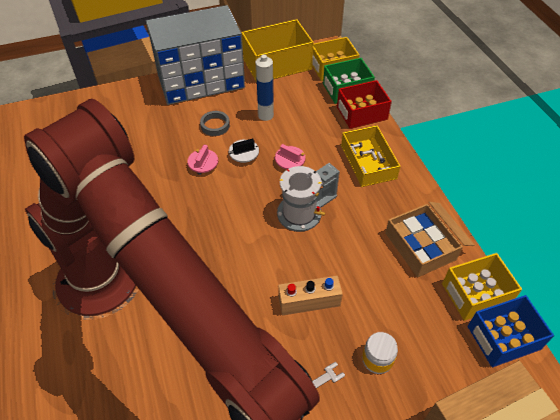

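The top view shows the red knob at about (347,229), black (350,214), blue (352,200), the pot mouth at (268,187), the fork at (259,163) and the silver lid at (190,218) with its bar nearly along image v. The pink lids are at (212,182) and (189,257). The side view agrees: red knob (291,288), mouth (300,183), lid (243,150).

```bash
python3 - <<'E'
from h import *
for n,u,v,z in [('red',347,229,84),('blue',352,200,84),('mouth',268,187,135),('fork',259,163,105),('lid',190,218,50)]: 
    p=px('top0',u,v,z); print(n,p,np.hypot(*p[:2]),proj('side0',p))
for z in(84,):print(px('side0',291,287,z))
print(px('side0',300,182,135),px('side0',243,147,50))
t=cv2.imread('pics/top0.png')
a=cv2.resize(t[145:265,165:285],(600,600),interpolation=cv2.INTER_CUBIC)
cv2.imwrite('pics/crop1.png',a)
E
```

```text
red [ 422.9 -219.1   84. ] 476.28690933091997 [288.9 286.7]
blue [ 514.1 -235.8   84. ] 565.597427504758 [328.9 281.5]
mouth [546.4  27.2 135. ] 547.076594271771 [303.1 181. ]
fork [626.6  56.3 105. ] 629.1241928268217 [327.7 172.9]
lid [458.2 277.   50. ] 535.4215535444945 [243.3 145.1]
[ 427.2 -221.3   84. ]
[537.8  26.5 135. ] [455.2 269.9  50. ]
```

View pics/crop1.png

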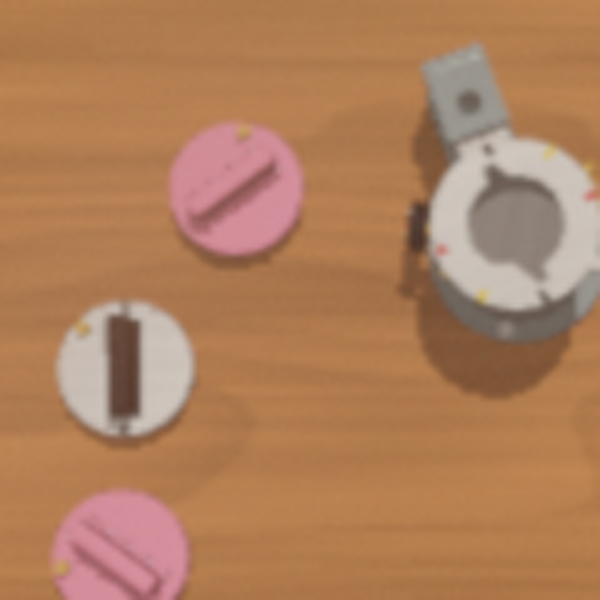

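The crop refines the pixels: fork hole (258.8,165.4), mouth (268.4,190), lid (189.8,218.4). The notch line runs at about 0.37 rad and the lid bar at about 0 rad in the world frame. Next I go above the red pin.

```bash
cat >> h.py <<'E'
def plan(xyz,yaw,tilt=True):
    s=ctrl.get_state();M=R.from_rotvec(s['tcp_rot'])
    x=[np.cos(yaw),np.sin(yaw),0];y=[np.sin(yaw),-np.cos(yaw),0]
    T=R.from_matrix(np.array([x,y,[0,0,-1]]).T)
    rv=(M.inv()*T).as_rotvec()
    d=np.array(xyz)-s['eef_pos']
    print('t',round(s['time_s'],2),'pos',s['eef_pos'].round(1),'F',s['wrist_force'].round(1),'w',round(s['gripper_width'],3),'turn',rv.round(3),'shift after turn mm',T.inv().apply(d).round(1))
E
python3 -m inch '[[[0,0,0.15,0,0,0,1],[0,0,0.15,0,0,0,1],[0,0,0.15,0,0,0,1],[0,0,0.15,0,0,0,1]]]' && python3 -m inch '[[[0,0,0,0.0088,-0.0395,0.003,1],[0,0,0,0.0088,-0.0395,0.003,1],[0,0,0,0.0088,-0.0395,0.003,1],[0,0,0,0.0088,-0.0395,0.003,1],[0,0,0,0.0088,-0.0395,0.003,1]]]' && python3 -m inch '[[[0,0,0,0.0088,-0.0395,0.003,1],[0,0,0,0.0088,-0.0395,0.003,1],[0,0,0,0.0088,-0.0395,0.003,1],[0,0,0,0.0088,-0.0395,0.003,1],[0,0,0,0.0088,-0.0395,0.003,1]]]' && python3 -m inch '[[[0,0,0,0,0,0,1],[0,0,0,0,0,0,1],[0,0,0,0,0,0,1]]]'
python3 - <<'E'
from h import *
save('wrist','w1'); plan([423,-219,200],-0.18)
E
```

```text
time_s: 0.55
eef_pos: [266.0, -592.7, 230.8]
tcp_rot: [-3.127, 0.289, 0.001]
wrist_force: [0.9, 0.8, 0.6]
gripper_width: 0.998
gripper_force: 0.0
time_s: 1.05
eef_pos: [344.8, -404.7, 216.0]
tcp_rot: [-3.129, 0.279, 0.0]
wrist_force: [0.6, 0.2, 0.2]
gripper_width: 1.0
gripper_force: 0.0
time_s: 1.55
eef_pos: [423.1, -218.2, 201.2]
tcp_rot: [-3.129, 0.28, 0.0]
wrist_force: [1.4, 0.0, 0.2]
gripper_width: 1.003
gripper_force: 0.0
time_s: 1.85
eef_pos: [422.2, -221.1, 201.3]
tcp_rot: [3.128, -0.283, -0.0]
wrist_force: [-1.0, -0.6, 0.4]
gripper_width: 1.004
gripper_force: 0.0
t 1.9 pos [ 422.  -221.5  201.4] F [ 0.5 -0.5  0.7] w 1.002 turn [ 0.001  0.    -0.001] shift after turn mm [ 0.5 -2.6  1.4]
```

View pics/w1.png

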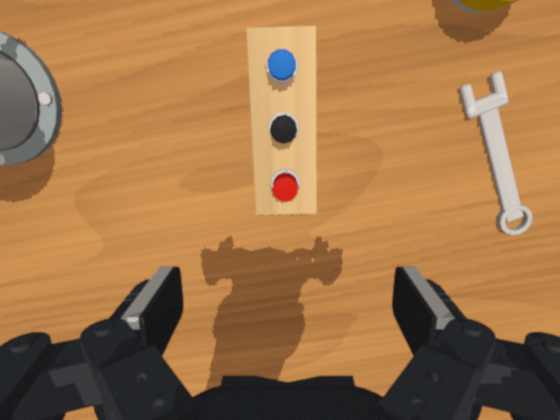

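The wrist view shows the red knob's top at (285,187), black at (284,128) and blue at (281,64), with a clear gap on both sides.

```bash
python3 - <<'E'
from h import *
im=cv2.imread('pics/w1.png').astype(int);m=((im[:,:,2]>150)&(im[:,:,1]<60)&(im[:,:,0]<60)).astype('uint8')
c=cv2.moments(m,True);print(c['m00'],c['m10']/c['m00'],c['m01']/c['m00'])
r=px('w1',c['m10']/c['m00'],c['m01']/c['m00'],80);b=px('w1',281,64,84);k=px('w1',284,127,84);print(r,k,b,np.linalg.norm(b-px('w1',285,187,84)))
plan([*r[:2],67],np.arctan2(*(b-r)[1::-1]))
E
```

```text
475.0 284.7136842105263 187.80421052631579
[ 431.2 -220.2   80. ] [ 476.3 -228.    84. ] [ 518.  -233.7   84. ] 86.18607776201443
t 1.9 pos [ 422.  -221.5  201.4] F [ 0.5 -0.5  0.7] w 1.002 turn [ 0.001  0.    -0.027] shift after turn mm [  8.9  -2.6 134.4]
```

```bash
python3 -m inch '[[[0,0,-0.013,0.0044,-0.0013,0.035,1],[0,0,-0.014,0.0045,-0.0013,0.035,1],[0,0,0,0,0,0,1],[0,0,0,0,0,0,1]]]'
python3 - <<'E'
from h import *
save('wrist','w2')
im=cv2.imread('pics/w2.png').astype(int);m=((im[:,:,2]>150)&(im[:,:,1]<60)&(im[:,:,0]<60)).astype('uint8')
n,l,st,ce=cv2.connectedComponentsWithStats(m);i=1+st[1:,4].argmax();print(st[i],ce[i])
x,y,w,h,_=st[i]
r=px('w2',x+w/2,y+h-w/2,84);print(r,px('w2',*ce[i],80)); plan([*r[:2],67],-0.155)
E
```

```text
time_s: 2.3
eef_pos: [431.3, -220.0, 131.5]
tcp_rot: [3.132, -0.241, -0.002]
wrist_force: [0.8, -0.5, -0.7]
gripper_width: 1.001
gripper_force: 0.0
[273 217  33  31 784] [288.88520408 232.32270408]
[ 432.7 -220.8   84. ] [ 430.7 -220.1   80. ]
t 2.35 pos [ 432.1 -220.1  132.4] F [-1.2 -0.3  0.2] w 0.999 turn [ 0.001 -0.001  0.002] shift after turn mm [ 0.7  0.6 65.4]
```

```bash
python3 -m inch '[[[0,0,0,0,0.0005,0.03,1],[0,0,0,0,0,0.025,1],[0,0,0,0,0,0.0095,1],[0,0,0,0,0,0,1],[0,0,0,0,0,0,-1]]]' 40 && python3 -m inch '[[[0,0,0,0,0,0,-1],[0,0,0,0,0,0,-1],[0,0,0,0,0,0,-1],[0,0,0,0,0,0,-1],[0,0,0,0,0,0,-1]]]' && python3 -m inch '[[[0,0,0,0,0,0,-1],[0,0,0,0,0,0,-1],[0,0,0,0,0,0,-1]]]'
```

```text
time_s: 2.85
eef_pos: [432.8, -220.0, 68.2]
tcp_rot: [3.132, -0.238, 0.004]
wrist_force: [-0.3, 0.3, -0.0]
gripper_width: 0.858
gripper_force: 0.0
time_s: 3.35
eef_pos: [432.2, -220.2, 67.6]
tcp_rot: [3.131, -0.238, 0.002]
wrist_force: [-0.3, -1.0, 6.5]
gripper_width: 0.215
gripper_force: 38.9
time_s: 3.65
eef_pos: [432.2, -220.2, 67.5]
tcp_rot: [3.131, -0.238, 0.002]
wrist_force: [-1.4, -1.0, 5.3]
gripper_width: 0.213
gripper_force: 38.9
```

```bash
python3 -m inch '[[[0,0,0,0,0,-0.02,-1],[0,0,0,0,0,-0.03,-1],[0,0,0,0,0,-0.033,-1],[0,0,0,0,0,-0.033,-1],[0,0,0,0,0,-0.033,-1]]]' && python3 -m inch '[[[0,0,-0.13,0,0,0,-1],[0,0,-0.13,0,0,0,-1],[0,0,-0.13,0,0,0,-1],[0,0,-0.13,0,0,0,-1],[0,0,0,0,0,0,-1]]]'
python3 - <<'E'
from h import *
f=px('top0',258.8,165.4,105);m=px('top0',268.4,190,135);print(f,m,np.linalg.norm((f-m)[:2]),np.arctan2(*(f-m)[1::-1]))
print(m+86*np.array([np.cos(.365),np.sin(.365),0]))
plan([*f[:2],215],.365)
E
```

```text
time_s: 4.15
eef_pos: [431.3, -218.7, 216.7]
tcp_rot: [-3.132, 0.237, 0.002]
wrist_force: [0.3, -0.4, -1.2]
gripper_width: 0.212
gripper_force: 39.8
time_s: 4.65
eef_pos: [431.3, -218.9, 215.4]
tcp_rot: [-3.087, -0.576, 0.001]
wrist_force: [0.6, 0.3, -1.2]
gripper_width: 0.214
gripper_force: 39.8
[619.   56.9 105. ] [537.2  26.  135. ] 87.44169486006085 0.36117998163067133
[617.53464346  56.69763933 135.        ]
t 4.65 pos [ 431.3 -218.9  215.4] F [ 0.6  0.3 -1.2] w 0.214 turn [-0.001  0.001  0.004] shift after turn mm [ 273.7 -190.7    0.4]
```

```bash
python3 -m inch '[[[0,0,0,0.0342,-0.0238,0,-1],[0,0,0,0.0342,-0.0238,0,-1],[0,0,0,0.0342,-0.0238,0,-1],[0,0,0,0.0342,-0.0238,0,-1],[0,0,0,0.0342,-0.0238,0,-1]]]' && python3 -m inch '[[[0,0,0,0.0342,-0.0238,0,-1],[0,0,0,0.0342,-0.0238,0,-1],[0,0,0,0.0342,-0.0238,0,-1],[0,0,0,0,0,0,-1],[0,0,0,0,0,0,-1]]]'
python3 - <<'E'
from h import *
save('wrist','w3');plan([619,57,215],.365)
E
```

```text
time_s: 5.15
eef_pos: [548.9, -45.0, 215.5]
tcp_rot: [-3.089, -0.571, 0.001]
wrist_force: [0.2, -0.7, -0.6]
gripper_width: 0.211
gripper_force: 39.8
time_s: 5.65
eef_pos: [618.0, 58.4, 214.8]
tcp_rot: [-3.088, -0.577, 0.003]
wrist_force: [1.1, -0.3, -0.6]
gripper_width: 0.216
gripper_force: 39.8
t 5.7 pos [617.7  56.4 215. ] F [-0.3  0.3 -1. ] w 0.214 turn [0.    0.002 0.002] shift after turn mm [ 1.4 -0.1  0. ]
```

View pics/w3.png

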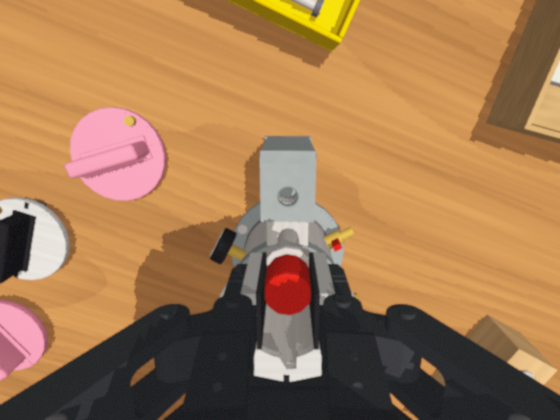

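The hole centre is at (288,196) and the shaft's foot at about (288,237). The tine spans u 260–315, i.e. about 40 mm at the expected depth.

```bash
python3 - <<'E'
from h import *
h=px('w3',288,196,105);print(h, px('w3',287,379,135),px('w3',289,222,129))
im=cv2.imread('pics/w3.png').astype(int);m=((im[:,:,2]>130)&(im[:,:,1]<60)&(im[:,:,0]<60)).astype('uint8');m[:,:250]=0;m[:250]=0;m[:,330:]=0
x,y,w,hh=cv2.boundingRect(m);print(x,y,w,hh,px('w3',x+w/2,y+hh-w/2,232))
print('foot',px('w3',288,237,162))
plan([*h[:2],215],.365)
cv2.imwrite('pics/crop2.png',cv2.resize(cv2.imread('pics/w3.png')[140:340,230:350],(480,800))[:600])
E
```

```text
[623.2  59.8 105. ] [495.2  11.1 135. ] [612.5  55.  129. ]
265 255 45 59 [619.   58.5 232. ]
foot [614.5  56.5 162. ]
t 5.7 pos [617.7  56.4 215. ] F [-0.3  0.3 -1. ] w 0.214 turn [0.    0.002 0.002] shift after turn mm [ 6.3 -1.2  0. ]
```

View pics/crop2.png

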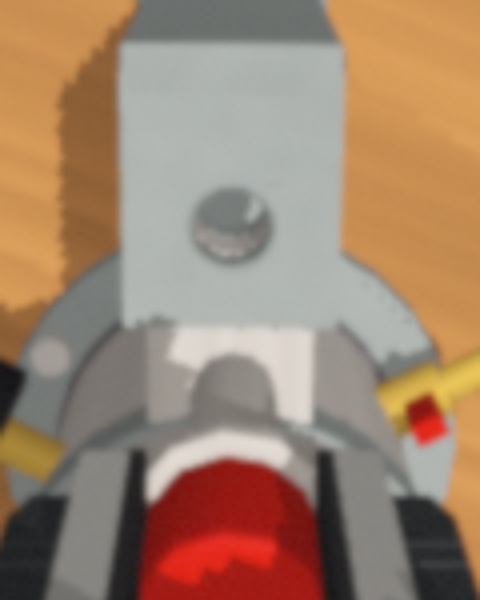

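```bash
python3 -m inch '[[[0,0,0,0.007,0,0.02,-1],[0,0,0,0,0,0.027,-1],[0,0,0,0,0,0,-1],[0,0,0,0,0,0,-1],[0,0,0,0,0,0,-1]]]'
python3 - <<'E'
from h import *
save('wrist','w4');plan([623.2,59.8,110],.365)
cv2.imwrite('pics/crop3.png',cv2.resize(cv2.imread('pics/w4.png')[160:310,210:360],(600,600),interpolation=cv2.INTER_CUBIC))
E
```

```text
time_s: 6.2
eef_pos: [625.7, 58.6, 170.5]
tcp_rot: [3.088, 0.573, 0.004]
wrist_force: [-0.0, 1.0, -0.7]
gripper_width: 0.212
gripper_force: 39.8
t 6.25 pos [625.8  58.9 170.6] F [ 0.5  0.8 -0.6] w 0.211 turn [ 0.001 -0.003  0.003] shift after turn mm [-2.1 -1.8 60.6]
```

View pics/crop3.png

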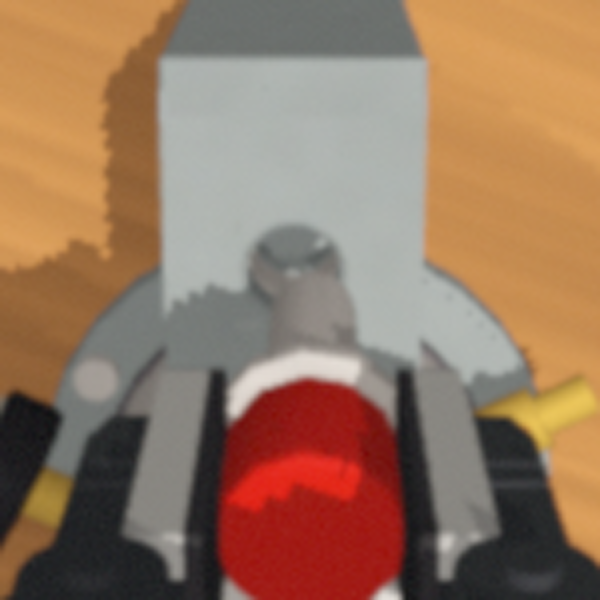

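In the crop the hole's centre is about (283.8,227) and the foot's about (287,230).

```bash
python3 - <<'E'
from h import *
h=px('w4',283.8,227,105);print(h)
M=R.from_rotvec(ctrl.get_state()['tcp_rot'])
for v in(228,230,232):
  f=px('w4',287,v,117.6);print(f,M.inv().apply(h-f).round(1))
E
```

```text
[623.   59.7 105. ]
[627.5  59.3 117.6] [-4.1 -2.  12.6]
[626.3  58.8 117.6] [-2.8 -2.  12.6]
[625.2  58.4 117.6] [-1.6 -2.  12.6]
```

```bash
python3 -m inch '[[[0,0,0,-0.0023,-0.0019,0,-1],[0,0,0,0,0,0,-1],[0,0,0,0,0,0.01,-1],[0,0,0,0,0,0.01,-1],[0,0,0,0,0,0,-1]]]' && python3 -m inch '[[[0,0,0,0,0,0.007,-1],[0,0,0,0,0,0.007,-1],[0,0,0,0,0,0,-1]]]'
```

```text
time_s: 6.75
eef_pos: [621.4, 60.4, 146.7]
tcp_rot: [-3.088, -0.576, 0.004]
wrist_force: [1.2, 0.4, -2.0]
gripper_width: 0.214
gripper_force: 39.8
time_s: 7.05
eef_pos: [621.7, 60.4, 133.5]
tcp_rot: [-3.088, -0.576, 0.002]
wrist_force: [0.6, 0.1, -1.3]
gripper_width: 0.216
gripper_force: 39.8
```

```bash
python3 -m inch '[[[0,0,0,0,0,0.007,-1],[0,0,0,0,0,0.007,-1],[0,0,0,0,0,0.005,-1],[0,0,0,0,0,0,-1]]]' && python3 -m inch '[[[0,0,0,0,0,0.002,-1],[0,0,0,0,0,0,-1],[0,0,0,0,0,0,-1]]]'
```

```text
time_s: 7.45
eef_pos: [621.9, 60.4, 114.9]
tcp_rot: [-3.088, -0.576, 0.001]
wrist_force: [0.4, -0.6, -1.8]
gripper_width: 0.214
gripper_force: 39.8
time_s: 7.75
eef_pos: [622.1, 60.4, 113.9]
tcp_rot: [-3.088, -0.576, 0.0]
wrist_force: [0.4, 0.2, -0.1]
gripper_width: 0.214
gripper_force: 39.8
```

```bash
python3 -m inch '[[[0,0,0,0,0,0.0015,-1],[0,0,0,0,0,0.0005,-1],[0,0,0,0,0,0,-1],[0,0,0,0,0,0,-1]]]' && python3 -m inch '[[[0,0,0,0,0,0,-0.3],[0,0,0,0,0,0,0],[0,0,0,0,0,0,0.3],[0,0,0,0,0,0,0.3]]]' && python3 -m inch '[[[0,0,0,0,0,-0.02,0.3],[0,0,0,0,0,-0.04,0.3],[0,0,0,0,0,-0.04,0.3],[0,0,0,0,0,0,0.3],[0,0,0,0,0,0,0.3]]]'
python3 - <<'E'
from h import *
save('wrist','w5');plan([458,275,200],0)
cv2.imwrite('pics/crop4.png',cv2.imread('pics/w5.png'))
E
```

```text
time_s: 8.15
eef_pos: [622.2, 60.3, 112.6]
tcp_rot: [3.088, 0.576, 0.001]
wrist_force: [-1.9, 0.4, 5.8]
gripper_width: 0.212
gripper_force: 40.4
time_s: 8.55
eef_pos: [622.0, 60.4, 111.5]
tcp_rot: [-3.088, -0.576, 0.001]
wrist_force: [0.1, 0.5, 0.1]
gripper_width: 0.651
gripper_force: 0.0
time_s: 9.05
eef_pos: [622.5, 60.5, 212.8]
tcp_rot: [3.088, 0.576, 0.004]
wrist_force: [-0.4, -0.5, -0.8]
gripper_width: 0.647
gripper_force: 0.0
t 9.1 pos [621.5  60.3 211.3] F [-0.8 -0.1  0. ] w 0.651 turn [-0.     0.001  0.369] shift after turn mm [-163.5 -214.7   11.3]
```

View pics/w5.png

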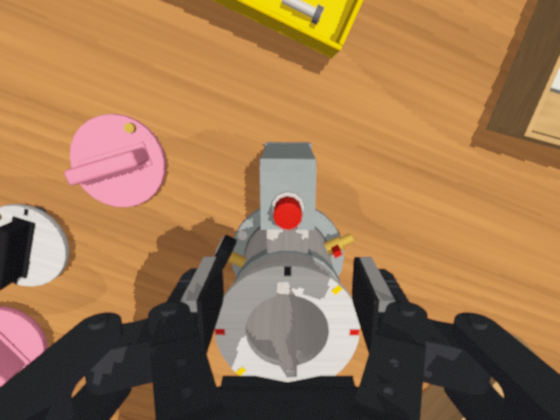

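The pin is home with its collar on the tine. The red marks at (220,332) and (354,332) put the mouth centre at (287,332), and their line is horizontal, so the pot's yaw equals the tool's.

```bash
python3 - <<'E'
from h import *
a=px('w5',220,332,135);b=px('w5',354,332,135);m=(a+b)/2;print(a,b,m,np.linalg.norm(a-b));k=px('w5',288,271,135);print(k,np.linalg.norm(k-m))
p=px('w5',288,213,129);print(p, np.linalg.norm((p-m)[:2]))
print('red-line yaw',np.arctan2(*(a-b)[1::-1])-np.pi/2,'yaw mark',np.arctan2(*(p-m)[1::-1]))
print(np.array([622.5,60,0])-86*np.array([np.cos(.36),np.sin(.36),0]))
E
```

```text
[523.5  74.3 135. ] [558.4 -16.2 135. ] [540.95  29.05 135.  ] 96.99618549200787
[586.7  45.9 135. ] 48.75433314075786
[623.8  60.3 129. ] 88.54764254343526
red-line yaw 0.3680620645246724 yaw mark 0.3606872629935359
[542.01287316  29.70441594   0.        ]
```

```bash
python3 -m inch '[[[0,0,0.123,0,0,0,1],[0,0,0.123,0,0,0,1],[0,0,0.123,0,0,0,1]]]' && python3 -m inch '[[[0,0,0,-0.0327,-0.0429,0.002,1],[0,0,0,-0.0327,-0.0429,0.002,1],[0,0,0,-0.0327,-0.0429,0.002,1],[0,0,0,-0.0327,-0.0429,0.002,1],[0,0,0,-0.0327,-0.0429,0.002,1]]]' && python3 -m inch '[[[0,0,0,0,0,0,1],[0,0,0,0,0,0,1],[0,0,0,0,0,0,1]]]'
python3 - <<'E'
from h import *
save('wrist','w6');plan([458,275,200],0)
E
```

```text
time_s: 9.4
eef_pos: [620.9, 60.2, 209.5]
tcp_rot: [3.141, -0.008, -0.007]
wrist_force: [-0.2, -0.5, 0.1]
gripper_width: 0.993
gripper_force: 0.0
time_s: 9.9
eef_pos: [468.3, 259.9, 200.8]
tcp_rot: [3.14, -0.001, -0.005]
wrist_force: [0.2, -0.0, -0.3]
gripper_width: 1.005
gripper_force: 0.0
time_s: 10.2
eef_pos: [471.0, 257.5, 201.6]
tcp_rot: [3.139, -0.003, -0.002]
wrist_force: [-0.1, -1.0, -0.7]
gripper_width: 1.002
gripper_force: 0.0
t 10.25 pos [471.5 257.1 201.8] F [ 0.2  0.4 -0.8] w 0.999 turn [ 0.002  0.001 -0.003] shift after turn mm [-13.5 -17.9   1.8]
```

View pics/w6.png

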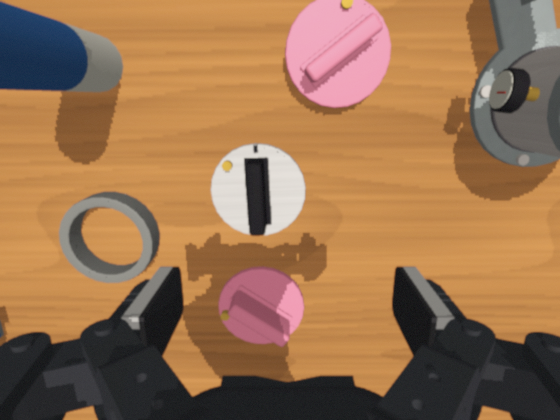

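The silver lid is at (258,190) px, with its bar vertical in the image over v 158–234. The pink lid beyond it is at (262,305), and the cartridge is well to the left.

```bash
python3 - <<'E'
from h import *
im=cv2.imread('pics/w6.png').astype(int)
m=((im.min(2)>150)&(im.max(2)-im.min(2)<45)).astype('uint8');m[:,:205]=0;m[:,312:]=0;m[:140]=0;m[242:]=0
pts=cv2.convexHull(cv2.findNonZero(m));e=cv2.fitEllipse(pts);print(e,m.sum())
c=px('w6',*e[0],24);print('lid',c, np.linalg.norm(px('w6',e[0][0]-e[1][0]/2,e[0][1],24)-px('w6',e[0][0]+e[1][0]/2,e[0][1],24)))
b=(im.max(2)<60).astype('uint8');b[:,:235]=0;b[:,290:]=0;b[:140]=0;b[240:]=0
n,l,st,ce=cv2.connectedComponentsWithStats(b)
for i in range(1,n):
  if st[i,4]>8: print(st[i],ce[i])
i=1+st[1:,4].argmax();r=cv2.minAreaRect(np.argwhere(l==i)[:,::-1].astype('f4'));print(r)
for v in range(160,236,8):
  q=np.where(l[v]==i)[0];print(v,q.min(),q.max(),im[v,q].sum(1).tolist())
p=px('w6',256,149,24);print(p,np.arctan2(*(p-c)[1::-1]))
E
```

```text
((257.7731628417969, 189.11415100097656), (91.29255676269531, 94.63487243652344), 107.59762573242188) 4917
lid [464.5 284.9  24. ] 84.50053254270061
[ 245  159   25   75 1513] [257.27495043 194.23859881]
((257.54864501953125, 195.77822875976562), (74.85395812988281, 21.4581298828125), 86.42366790771484)
160 245 266 [154, 127, 113, 103, 84, 83, 82, 66, 72, 70, 86, 70, 71, 90, 61, 72, 73, 79, 105, 122, 124, 148]
168 246 266 [110, 112, 122, 125, 122, 124, 123, 121, 133, 129, 128, 130, 127, 118, 99, 75, 65, 76, 99, 120, 141]
176 246 267 [136, 109, 117, 125, 132, 124, 124, 122, 123, 124, 117, 127, 129, 121, 114, 96, 53, 60, 93, 123, 129, 169]
184 247 267 [103, 108, 118, 120, 125, 115, 126, 125, 128, 128, 128, 132, 122, 118, 98, 75, 64, 71, 102, 120, 144]
192 247 267 [150, 99, 115, 114, 118, 119, 128, 118, 125, 123, 128, 127, 116, 111, 103, 94, 76, 82, 96, 116, 128]
200 248 268 [117, 108, 122, 117, 122, 122, 126, 118, 116, 126, 126, 115, 118, 107, 97, 84, 64, 81, 112, 123, 165]
208 248 268 [174, 110, 118, 121, 127, 114, 118, 115, 126, 127, 122, 119, 119, 112, 104, 89, 74, 80, 100, 119, 125]
216 249 269 [119, 108, 115, 128, 113, 120, 127, 117, 116, 121, 123, 121, 114, 118, 92, 71, 63, 86, 119, 123, 147]
224 250 265 [106, 118, 118, 129, 117, 116, 116, 115, 117, 117, 123, 120, 109, 98, 80, 143]
232 251 263 [122, 124, 112, 119, 117, 120, 123, 117, 126, 119, 119, 119, 161]
[501.5 285.5  24. ] 0.01621479500440279
```

```bash
python3 - <<'E'
from h import *
a=px('w6',245.5,166,56);b=px('w6',250.8,232,56);y=np.arctan2(*(a-b)[1::-1]);print(a,b,y)
print(px('w6',246.5+14.5,180,56),px('w6',246.5,180,56))
plan([463.5,284.5,80],y)
E
```

```text
[492.1 291.7  56. ] [434.5 289.2  56. ] 0.043375554474021
[480.4 279.3  56. ] [480.4 291.3  56. ]
t 10.25 pos [471.5 257.1 201.8] F [ 0.2  0.4 -0.8] w 0.999 turn [ 0.002  0.001 -0.047] shift after turn mm [ -6.8 -27.7 121.8]
```

```bash
python3 -m inch '[[[0,0,-0.03,0,0,0,1],[0,0,0,-0.0065,-0.028,0.035,1],[0,0,0,0,0,0.045,1],[0,0,0,0,0,0.045,1],[0,0,0,0,0,0,1]]]' && python3 -m inch '[[[0,0,0,0,0,0,1],[0,0,0,0,0,0,1]]]'
python3 - <<'E'
from h import *
plan([464,285,30],.03)
E
```

```text
time_s: 10.75
eef_pos: [459.9, 283.4, 72.1]
tcp_rot: [3.134, 0.046, -0.018]
wrist_force: [-0.6, -0.5, 0.2]
gripper_width: 1.003
gripper_force: 0.0
time_s: 10.95
eef_pos: [465.5, 287.3, 80.0]
tcp_rot: [-3.139, -0.045, -0.007]
wrist_force: [1.2, 0.0, 0.8]
gripper_width: 1.0
gripper_force: 0.0
t 10.95 pos [465.5 287.3  80. ] F [1.2 0.  0.8] w 1.0 turn [-0.002 -0.004 -0.001] shift after turn mm [-1.5  2.3 50. ]
```

```bash
python3 -m inch '[[[0,0,0,-0.001,0.0015,0.02,1],[0,0,0,0,0,0.02,1],[0,0,0,0,0,0.01,1],[0,0,0,0,0,0,1],[0,0,0,0,0,0,-1]]]' 80 && python3 -m inch '[[[0,0,0,0,0,0,-1],[0,0,0,0,0,0,-1],[0,0,0,0,0,0,-1],[0,0,0,0,0,0,-1],[0,0,0,0,0,0,-1]]]' && python3 -m inch '[[[0,0,0,0,0,0,-1],[0,0,0,0,0,0,-1],[0,0,0,0,0,0,-1]]]'
python3 - <<'E'
from h import *
plan([464,285,30],.03)
E
```

```text
time_s: 11.45
eef_pos: [463.5, 285.9, 29.0]
tcp_rot: [-3.14, -0.047, -0.004]
wrist_force: [-0.5, -0.6, 0.1]
gripper_width: 0.86
gripper_force: 0.0
time_s: 11.95
eef_pos: [462.6, 285.3, 28.0]
tcp_rot: [-3.141, -0.047, -0.001]
wrist_force: [1.0, -0.6, 4.1]
gripper_width: 0.146
gripper_force: 78.6
time_s: 12.25
eef_pos: [462.6, 285.3, 28.0]
tcp_rot: [-3.141, -0.047, -0.001]
wrist_force: [-1.9, -1.0, 5.4]
gripper_width: 0.149
gripper_force: 78.9
t 12.25 pos [462.6 285.3  28. ] F [-1.9 -1.   5.4] w 0.149 turn [-0. -0. -0.] shift after turn mm [ 1.4  0.4 -2. ]
```

```bash
python3 -m inch '[[[0,0,0,0,0,-0.015,-1],[0,0,0,0,0,-0.035,-1],[0,0,0,0,0,-0.045,-1],[0,0,0,0,0,-0.045,-1],[0,0,0,0,0,-0.04,-1]]]' && python3 -m inch '[[[0,0,-0.11,0,0,0,-1],[0,0,-0.11,0,0,0,-1],[0,0,-0.11,0,0,0,-1],[0,0,0,0,0,0,-1],[0,0,0,0,0,0,-1]]]'
python3 - <<'E'
from h import *
plan([541.5,29.4,205],.363)
save('wrist','w7')
im=cv2.imread('pics/w7.png').astype(int)
m=((im.min(2)>140)&(im.max(2)-im.min(2)<45)).astype('uint8')
n,l,st,ce=cv2.connectedComponentsWithStats(m)
for i in range(1,n):
  if st[i,4]>150: print(st[i],ce[i].round(1))
E
```

```text
time_s: 12.75
eef_pos: [461.7, 285.2, 208.5]
tcp_rot: [3.141, 0.047, -0.002]
wrist_force: [1.2, 0.2, -3.2]
gripper_width: 0.149
gripper_force: 78.5
time_s: 13.25
eef_pos: [461.8, 285.0, 206.6]
tcp_rot: [3.091, 0.559, -0.003]
wrist_force: [-1.3, 0.4, -3.7]
gripper_width: 0.146
gripper_force: 78.4
t 13.25 pos [461.8 285.  206.6] F [-1.3  0.4 -3.7] w 0.146 turn [ 0.     0.002 -0.005] shift after turn mm [-16.3 267.2   1.6]
[  72  127   95   92 2036] [119.1 170.7]
[505 148  28  31 369] [520.2 163.3]
[  191   173   193   139 12988] [290.3 237.2]
```

View pics/w7.png

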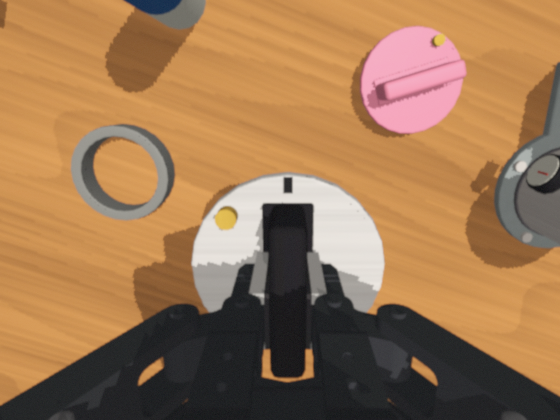

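The held lid is level and in line with the tool: disc u 192–384, front edge v about 174, pointer (288,185).

```bash
python3 - <<'E'
from h import *
im=cv2.imread('pics/w7.png').astype(int)
m=((im.min(2)>140)&(im.max(2)-im.min(2)<45)).astype('uint8');m[:,:180]=0;m[:,395:]=0;m[:165]=0
pts=[]
for v in range(190,300,3):
  q=np.where(m[v])[0]
  if len(q): pts+= [(q.min(),v)]+[(q.max(),v)] if v<265 else [(q.min(),v)]
for u in range(225,350,4): pts.append((u,np.where(m[:,u])[0].min()))
d=np.load('pics/w7.npz');C=d['C'];s=ctrl.get_state()
T=np.eye(4);T[:3,:3]=R.from_rotvec(s['tcp_rot']).as_matrix();T[:3,3]=s['eef_pos'];Ti=np.linalg.inv(T)
P=np.array([(Ti@np.append(px('w7',u,v,206.6-4),1))[:2] for u,v in pts])
from scipy.optimize import least_squares
f=least_squares(lambda p:np.hypot(P[:,0]-p[0],P[:,1]-p[1])-p[2],[0,0,44],loss='soft_l1');print(f.x,np.median(abs(f.fun)),len(P))
g=least_squares(lambda p:np.hypot(P[:,0]-p[0],P[:,1]-p[1])-44,[0,0],loss='soft_l1');print(g.x)
E
```

```text
[ 0.92168685  0.36939457 43.20947837] 0.14255115175319588 94
[-0.05285236  0.58394891]
```

```bash
python3 -m inch '[[[0,0,-0.004,-0.0022,0.0334,0,-1],[0,0,0,-0.0022,0.0334,0,-1],[0,0,0,-0.0022,0.0334,0,-1],[0,0,0,-0.0022,0.0334,0,-1],[0,0,0,-0.0022,0.0334,0,-1]]]' && python3 -m inch '[[[0,0,0,-0.0022,0.0334,0,-1],[0,0,0,-0.0022,0.0334,0,-1],[0,0,0,-0.0022,0.0334,0,-1],[0,0,0,0,0,0.02,-1],[0,0,0,0,0,0,-1]]]' && python3 -m inch '[[[0,0,0,0,0,0,-1],[0,0,0,0,0,0,-1],[0,0,0,0,0,0,-1]]]'
python3 - <<'E'
from h import *
plan([540.6,29.0,170],.363)
E
```

```text
time_s: 13.8
eef_pos: [511.6, 124.2, 207.3]
tcp_rot: [3.09, 0.566, -0.001]
wrist_force: [0.7, 0.7, -3.1]
gripper_width: 0.148
gripper_force: 78.5
time_s: 14.3
eef_pos: [539.0, 28.0, 185.2]
tcp_rot: [-3.09, -0.562, 0.01]
wrist_force: [-1.6, 1.0, -2.7]
gripper_width: 0.151
gripper_force: 78.7
time_s: 14.6
eef_pos: [541.3, 30.6, 188.3]
tcp_rot: [-3.089, -0.571, -0.002]
wrist_force: [0.3, -0.5, -2.0]
gripper_width: 0.146
gripper_force: 78.7
t 14.6 pos [541.3  30.6 188.3] F [ 0.3 -0.5 -2. ] w 0.146 turn [-0.    -0.002  0.003] shift after turn mm [-1.2  1.3 18.3]
```

```bash
python3 -m inch '[[[0,0,0,-0.001,0.0012,0.01,-1],[0,0,0,0,0,0.01,-1],[0,0,0,0,0,0,-1],[0,0,0,0,0,0,-1],[0,0,0,0,0,0,-1]]]'
python3 - <<'E'
from h import *
plan([540.6,29.0,147],.363)
E
python3 -m inch '[[[0,0,0,0,0,0.004,-1],[0,0,0,0,0,0.003,-1],[0,0,0,0,0,0,-1],[0,0,0,0,0,0,-1]]]'
```

```text
time_s: 15.1
eef_pos: [540.6, 27.9, 167.6]
tcp_rot: [-3.09, -0.568, -0.001]
wrist_force: [0.7, 0.1, -3.1]
gripper_width: 0.149
gripper_force: 78.7
t 15.1 pos [540.6  27.9 167.6] F [ 0.7  0.1 -3.1] w 0.149 turn [ 0.    -0.     0.001] shift after turn mm [ 0.4 -1.  20.6]
time_s: 15.5
eef_pos: [540.4, 27.9, 160.5]
tcp_rot: [-3.09, -0.568, 0.0]
wrist_force: [-0.5, -0.4, -3.2]
gripper_width: 0.149
gripper_force: 78.7
```

```bash
python3 -m inch '[[[0,0,0,0.0002,-0.0006,0,-1],[0,0,0,0,0,0.004,-1],[0,0,0,0,0,0,-1],[0,0,0,0,0,0,-1]]]' && python3 -m inch '[[[0,0,0,0,0,0.004,-1],[0,0,0,0,0,0.003,-1],[0,0,0,0,0,0,-1],[0,0,0,0,0,0,-1]]]'
```

```text
time_s: 15.9
eef_pos: [540.5, 28.7, 156.5]
tcp_rot: [-3.089, -0.569, -0.0]
wrist_force: [1.0, 0.6, -3.4]
gripper_width: 0.151
gripper_force: 78.7
time_s: 16.3
eef_pos: [540.5, 28.7, 149.4]
tcp_rot: [-3.089, -0.568, -0.0]
wrist_force: [0.3, 1.0, -3.8]
gripper_width: 0.154
gripper_force: 78.6
```

```bash
python3 -m inch '[[[0,0,0,0,0,0.002,-1],[0,0,0,0,0,0.001,-1],[0,0,0,0,0,0,-1],[0,0,0,0,0,0,-1],[0,0,0,0,0,0,-1]]]' && python3 -m inch '[[[0,0,0,0,0,0.001,-1],[0,0,0,0,0,0,-1],[0,0,0,0,0,0,-1]]]'
```

```text
time_s: 16.8
eef_pos: [540.7, 28.6, 147.0]
tcp_rot: [-3.09, -0.568, -0.001]
wrist_force: [1.0, 1.2, 0.9]
gripper_width: 0.152
gripper_force: 79.3
time_s: 17.1
eef_pos: [540.6, 28.6, 146.9]
tcp_rot: [-3.09, -0.568, -0.002]
wrist_force: [-2.1, -0.0, 8.0]
gripper_width: 0.151
gripper_force: 80.5
```

```bash
python3 -m inch '[[[0,0,0.1,0,0,0,-1],[0,0,0.1,0,0,0,-1],[0,0,0.1,0,0,0,-1],[0,0,0,0,0,0,-1],[0,0,0,0,0,0,-1]]]' && python3 -m inch '[[[0,0,0.1,0,0,0,-1],[0,0,0.1,0,0,0,-1],[0,0,0.1,0,0,0,-1],[0,0,0.1,0,0,0,-1],[0,0,0.085,0,0,0,-1]]]' && python3 -m inch '[[[0,0,0,0,0,0,-1],[0,0,0,0,0,0,-1],[0,0,0,0,0,0,-1]]]'
python3 - <<'E'
from h import *
plan([540.6,29,147],.363-.785); s=ctrl.get_state();print(s['wrist_torque'],s['gripper_force'])
save('wrist','w8');save('top','top8')
im=cv2.imread('pics/w8.png').astype(int);m=((im.min(2)<45)&(im.max(2)<60)).astype('uint8')
for z,n in((143,'pointer'),):
  for u in range(284,294,3): pass
y,b,r=[im[...,i] for i in range(3)][0],im[...,0],im[...,2]
mask=((im[...,2]>170)&(im[...,1]>130)&(im[...,0]<70)).astype('uint8')
nn,l,st,ce=cv2.connectedComponentsWithStats(mask)
for i in range(1,nn):
  if st[i,4]>20: print('yellow',st[i],ce[i].round(0),px('w8',*ce[i],135))
mask=((im[...,2]>130)&(im[...,1]<60)&(im[...,0]<60)).astype('uint8')
nn,l,st,ce=cv2.connectedComponentsWithStats(mask)
for i in range(1,nn):
  if st[i,4]>20: print('red',st[i],ce[i].round(0),px('w8',*ce[i],135),px('w8',*ce[i],127))
E
```

```text
time_s: 17.6
eef_pos: [540.9, 28.2, 147.0]
tcp_rot: [3.14, 0.098, 0.003]
wrist_force: [-1.2, -0.3, 5.7]
gripper_width: 0.15
gripper_force: 80.2
time_s: 18.1
eef_pos: [541.4, 28.2, 147.0]
tcp_rot: [-3.071, 0.661, -0.004]
wrist_force: [-0.6, -0.0, 5.6]
gripper_width: 0.144
gripper_force: 80.1
time_s: 18.4
eef_pos: [541.4, 28.2, 147.0]
tcp_rot: [-3.071, 0.658, -0.004]
wrist_force: [-0.1, 0.5, 7.0]
gripper_width: 0.153
gripper_force: 80.1
t 18.4 pos [541.4  28.2 147. ] F [-0.1  0.5  7. ] w 0.153 turn [-0.001 -0.002 -0.   ] shift after turn mm [-1.  -0.4 -0. ]
[ 0.08951127  0.19062936 -0.15320995] 80.111825466156
yellow [309 107   6  16  37] [312. 114.] [599.4  -8.  135. ]
yellow [304 111  22  35  94] [317. 125.] [594.3  -8.3 135. ]
yellow [299 124   8  20  39] [303. 133.] [593.9  -1.4 135. ]
yellow [284 153  10  15 126] [289. 160.] [585.6   8.7 135. ]
red [ 131  105   48   44 1503] [153. 126.] [622.9  55.7 135. ] [623.5  58.7 127. ]
red [307 131  10  13  96] [311. 137.] [590.7  -4.1 135. ] [589.7  -4.3 127. ]
red [357 187  15  14 104] [364. 194.] [557.8 -16.  135. ] [555.2 -16.7 127. ]
```

```bash
python3 -c "
from workcell import ctrl
print(ctrl.hand_in())"
```

```text
the job is handed in; nothing more can be done
None
```

The job is handed in, verdict not returned: by my measurements the red pin is home in the fork and the lid is fully down, turned about 0.785 rad clockwise to the yellow marks and still gripped at 80 N.

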